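Fetch a pillar from the bin carousel and mark it

TASK

Turn the bin carousel until the compartment with the tall hexagon pillar faces the robot, pick the pillar out from under the edge of the clear guard, and, keeping it upright, set it down gently in the low-walled nest of the marking station. Then press the station's black key down to its first click and hold it there for a second to clamp, press on fully to mark, and let it come back up. The tube and the block must stay standing in their compartments, and the bolt bin and the wrench must be left alone.

Things in the scene. Friction and masses are not known exactly. Their poses are not given: they have to be found in the camera images.
- carousel: Fixed stand of the carousel: round dark foot, two 18 mm round posts at x = +60, y = +-160 mm that carry a clear guard plate over the rotor. Origin on the bench at the turning axis; its -x axis is the front, towards the robot (turned up to 9 degrees in yaw).
- guard_edge (a point): Middle of the guard's straight front edge, at its underside, 228 mm above the bench, 77 mm in front of the axis. The guard (240 mm in x, 350 mm along the edge in y, top 246 mm, steel bar along the edge) covers all beyond it, nothing in front. pick_spot is only 15 mm in front, so a gripper pointing straight down hits the edge: lean it back to the robot 30 to 40 degrees, fingers down and forwards.
- rotor: Round grey turntable, 280 mm diameter; origin on the axis at bench height. Four 90 degree compartments centred on its -x, -y, +x, +y; floors 50 mm above the bench, rim lip 14 mm high, hub 60 mm diameter to 135 mm height. Radial dividers (4 mm thick, top at 95 mm height) end in a post at the rim. Turns both ways without end and stays where left (0.2 N m friction).
- post0 (a point): Top centre of a steel post at the rotor's rim, 14 mm diameter, top 128 mm above the bench, 133 mm from the axis; between the compartments centred on rotor -x and -y. The rotor is turned by pushing posts sideways with closed fingers in the free space at the front, in one or several strokes.
- post1 (a point): The same, next post counter-clockwise seen from above (90 degrees on).
- post2 (a point): The same, next counter-clockwise.
- post3 (a point): The same, next counter-clockwise.
- pick_spot (a point): Fixed point at the front of the stand, on the level of the compartment floors (50 mm above the bench), 92 mm from the axis straight towards the front: where the pillar should come to stand, give or take 40 mm.
- pillar: The part wanted: bright steel pillar 115 mm tall, standing; lower 70 mm is a hexagon 44 mm across flats (51 mm across corners), upper 45 mm a round neck 32 mm in diameter, to be gripped. Origin at the centre of its underside, z axis up along it. About 0.5 kg (0.4 to 0.65). It stands about 92 mm from the axis, in a compartment at the side or back at the start.
- tube: Bystander: plain round steel tube piece standing in another compartment, 48 mm diameter, 75 mm tall; origin at the centre of its underside, z up.
- block: Bystander: square steel block standing in another compartment, 46 x 46 mm, 60 mm tall; origin at the centre of its underside, z up.
- station: Fixed marking station: grey plinth 150 mm (x) by 290 mm (y), 40 mm high, origin under its centre on the bench, turned up to 12 degrees in yaw. Far side: a column 50 mm wide (x = +40 to +70, y = +80 mm) with a marking head above.
- head_edge (a point): Middle of the lower front edge of the marking head, 240 mm above the bench, 28 mm beyond the centre of the nest; the head is 70 mm wide (y), 55 mm high and reaches back over the column.
- nest (a point): Centre of the floor of the nest on the station, 40 mm above the bench, at x = -25, y = +80 mm of the station; 80 x 80 mm inside, walls 4 mm thick and 8 mm high, parallel to the station's sides. The pillar fits in with 18 mm to spare on each side.
- key_top (a point): Top centre of the station's round black key, 44 mm diameter, 76 mm above the bench when up, at x = -25, y = -90 mm of the station; pressed straight down. First stage: 5 mm travel at 1 to 2.5 N, then it stops firmly at the first click; the second stage gives way only above 9 N and goes 6 mm further, to 12.6 N. Springs back when let go.
- key_upper (a joint): First-stage travel of the key, 0 (up) to 0.005 m (first click).
- key_lower (a joint): Second-stage travel of the key, 0 to 0.006 m (fully down).
- bolt_bin: Bystander: orange open bin 160 x 80 mm, 60 mm high, with bolts; origin at the centre of its underside.
- wrench: Bystander: steel wrench 150 mm long lying on the bench, under 15 mm thick.

How it is judged:
By the outcome, as a careful person would: the job done as asked, in the order asked, and still so for the second after the job is handed in, with the robot touching nothing.
It also fails if it takes over 72 s, if anything falls off the work surface, if the arm or the gripper's body presses on something with over 40 N, if the wrist force passes 120 N, or if a joint passes its speed limit or range.

ROBOT

A 6-joint arm with a two-finger parallel gripper is mounted at the origin on the work surface. World frame = base frame: x ahead of the robot, y to its left, z up, the work surface at z = 0. Lengths are in mm, angles in degrees, forces in N, time in s.
With the tool pointing down it reaches from about 350 to 850 mm from the base axis. Payload 8.1 kg.
Tool frame: the origin (TCP) lies between the finger pads; the fingertips stand 14 mm ahead of it and the grasp point (between the pads) lies 5 mm behind it; z points along the fingers, x is the direction in which the jaws open and shut, and the axes are right-handed (so a half turn about z gives the same grasp; the last joint's range is limited). The gripper opens to 85 mm and grips with 20 to 120 N. Pads are 22 mm wide; open, the fingers measure 114 mm over their backs; the gripper's body (76 mm by 85 mm) begins 54 mm behind the grasp point. The pads swing forward as they close: fully open they stand 13 mm farther back than shut.
Start: joints at [66.211, 7.471, 85.268, -0, 87.261, -4.893], TCP at [194.291, 567.676, 245.292] pointing down, gripper open.
Joint ranges: [-169.43, 169.43], [-51.17, 129.36], [1.28, 143.12], [-76.62, 256.62], [0, 156.53], [-152.29, 152.29]. Speed limits (degrees/s): [136.94, 136.94, 159.86, 180, 180, 180].

INTERFACE

Orientations are given as [roll, pitch, yaw] about the fixed x, y, z axes, in that order (R = Rz(yaw) Ry(pitch) Rx(roll)).
In Python, from bench import r, vision, job gives the robot as it stands.
- The arm moves only by the tool send_rows, never from a script. Its arguments are lists of equal length, an entry for each row: "dp": the shift along the world's x, y, z in mm, a list of three; "rot": the turn, a rotation vector about the world's x, y, z in rad, a list of three. In form: {"dp": [[tx, ty, tz], ...], "rot": [[wx, wy, wz], ...]}. A call has 1 to 5 rows; each row is the pose to reach, as a shift and turn from the pose commanded when the call began; what a row does not reach only later rows make up. A row lasts 1/8 s, in which the tool goes at most 62.5 mm and 10.7 degrees, less where a joint would pass 70% of its speed; a pose out of reach is approached as far as the arm can. A call with a gripper value outside its range is refused whole. "jaw" is the finger opening in mm, from 0 to 85.4, set as the call begins (left out, the last holds). The fingers move at their own pace and stop on an object; "force" is the grip in N (left out, the last holds). Time passes only in rows, so rows that repeat a pose let the fingers close. It gives the time, the measured TCP pose, the force and the opening at its end, in the units of the state.
- r.sense(): the state, without advancing time (a new reading comes with each control period).
- vision.snapshot(name): name is "scene" or "top" or "wrist"; returns a dict with "pixels" (420x560x3 uint8, red, green, blue), "depth" (420x560 float32, mm along the optical axis (not along the pixel's ray), 0 where there is no reading), "intrinsics" (3x3 intrinsics, pixels), "k1" (the pictures are not rectified: a ray, as slopes to the right and down, at radius r is drawn at 1 + k1 r^2 times it, then the intrinsics apply), "world_from_camera" (4x4, takes a point from camera to world coordinates); the wrist camera has in their place "T_tool_cam" (4x4, takes a point from camera to tool coordinates, whose origin is the TCP and whose axes are the tool frame's). Camera axes: x right, y down, z forward; pixel columns grow to the right and rows downward; lengths in mm; the calibration is good to about 2 mm. A picture is of the moment at which its call begins: read the wrist's pose just before it.
- job.hand_in(): hands the job in, once; it reports no verdict.
The state is a dict: "time": time; "joint_pos": joint angles; "qd": joint speeds; "joint_efforts": joint torques, N m; "tool_pos": TCP position; "tcp_rot": TCP orientation; "ft_force": force on the tool from outside, world axes, zero at the start; "wrist_torque": the same for the moment, N m; "finger_gap": finger opening in mm.
Only numpy, scipy, OpenCV 4.12 (cv2) and the standard library are available. Lean on these libraries where they do the work, as an engineer would, in place of code of your own. Each camera call takes 0.05 s, during which the arm holds its last target.

## Working session

There is one attempt and no reset: what is moved stays moved. The work goes in short steps, Python scripts to look and compute and a tool call to move; the robot and the scene stay as the last step left them, time stands still between calls to the robot, and variables do not carry over. Pictures are saved under pics/ and viewed, and the job is handed in when it is done.

Besides the shell and the picture viewer there is one more tool, called after "Call:" by a JSON object that holds its "name" and its "arguments". send_rows: Moves the arm, as the interface text tells. Its arguments: {"type":"object","properties":{"dp":{"type":"array"},"rot":{"type":"array"},"jaw":{"type":"number"},"force":{"type":"number"}},"required":["dp","rot"]}

```bash
ls; mkdir -p pics; python3 - <<'E'
from bench import r,vision
import cv2,numpy as np,pickle
s=r.sense();print(s)
d={}
for n in("scene","top","wrist"):
    v=vision.snapshot(n);d[n]=v
    cv2.imwrite(f"pics/{n}0.png",v["pixels"][:,:,::-1])
    print(n,v["intrinsics"],v["k1"],v.get("world_from_camera",v.get("T_tool_cam")))
pickle.dump(d,open("s0.pkl","wb"))
E
```

```text
pics
{'time': 0.0, 'joint_pos': array([ 6.62113695e+01,  7.51586448e+00,  8.53313113e+01, -1.64865124e-03,
        8.72595477e+01, -4.89439528e+00]), 'qd': array([-0.03739604,  0.08935405, -0.10025484, -0.04571338,  0.02029274,
        0.05393763]), 'joint_efforts': array([ 1.25915329e-03, -5.69421566e+01, -5.00538754e+01, -3.71384558e-04,
        1.50290842e-02,  9.82346705e-06]), 'tool_pos': array([194.08115898, 567.1850799 , 244.21703   ]), 'tcp_rot': array([-1.79992535e+02,  1.06474777e-01,  7.11058521e+01]), 'ft_force': array([ 0.65346029, -0.43343131, -0.48714112]), 'wrist_torque': array([-0.02058236, -0.07947373, -0.00954719]), 'finger_gap': 85.5315355302439}
scene [[444.09825361   0.         286.3072972 ]
 [  0.         444.09825361 218.80342101]
 [  0.           0.           1.        ]] 0.042850830689280965 [[-4.03196079e-01 -7.08497238e-01  5.79193047e-01 -2.40225956e+01]
 [-9.15101676e-01  3.15390109e-01 -2.51232965e-01  2.76725861e+02]
 [-4.67389660e-03 -6.31316674e-01 -7.75511065e-01  9.81694481e+02]
 [ 0.00000000e+00  0.00000000e+00  0.00000000e+00  1.00000000e+00]]
top [[495.86420958   0.         273.25323733]
 [  0.         495.86420958 207.4403147 ]
 [  0.           0.           1.        ]] -0.15691536013320342 [[-4.79435415e-03 -9.88093816e-01  1.53777844e-01  3.72554789e+02]
 [-9.99912962e-01  6.62718505e-03  1.14082996e-02  2.43534621e+01]
 [-1.22915845e-02 -1.53709764e-01 -9.88039587e-01  1.53227604e+03]
 [ 0.00000000e+00  0.00000000e+00  0.00000000e+00  1.00000000e+00]]
wrist [[296.81275074   0.         276.88134929]
 [  0.         296.81275074 208.89302869]
 [  0.           0.           1.        ]] -0.02403066808394344 [[ 9.99999951e-01  1.85146919e-04 -2.53244808e-04  9.60265694e-02]
 [-9.75686213e-05  9.50787031e-01  3.09845141e-01 -8.02495089e+01]
 [ 2.98148753e-04 -3.09845101e-01  9.50787003e-01 -1.28606891e+02]
 [ 0.00000000e+00  0.00000000e+00  0.00000000e+00  1.00000000e+00]]
```

View pics/scene0.png

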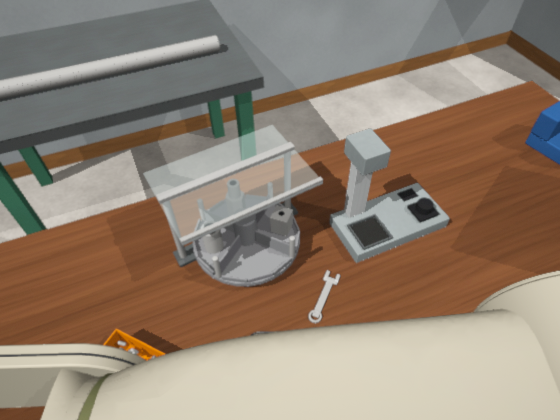

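View pics/top0.png

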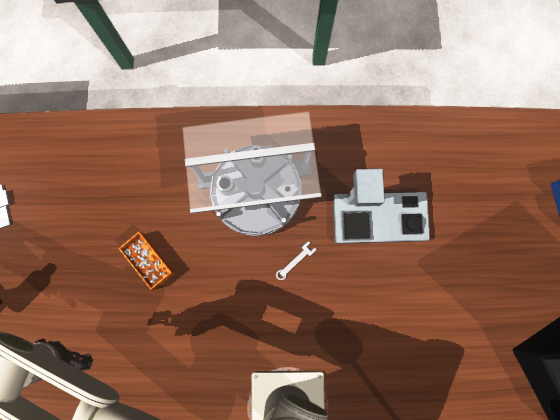

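View pics/wrist0.png

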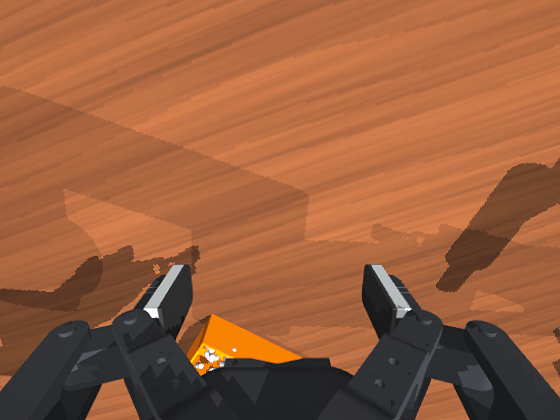

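The scene view shows the carousel at (245,225), the station at (390,220) and the wrench at (325,297). The top view shows the rotor at (256,190), the tube at about (225,183), the nest at (357,225), the key at (412,223) and the bin at (146,260). I'll zoom in.

```bash
python3 - <<'E'
import cv2,pickle
d=pickle.load(open("s0.pkl","rb"))
a=d["top"]["pixels"][100:260,170:440,::-1]; cv2.imwrite("pics/top0z.png",cv2.resize(a,None,fx=2.95,fy=2.95,interpolation=cv2.INTER_CUBIC))
a=d["scene"]["pixels"][120:290,140:330,::-1]; cv2.imwrite("pics/scene0z.png",cv2.resize(a,None,fx=3.5,fy=3.5,interpolation=cv2.INTER_CUBIC))
E
```

```text
(no output)
```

View pics/top0z.png

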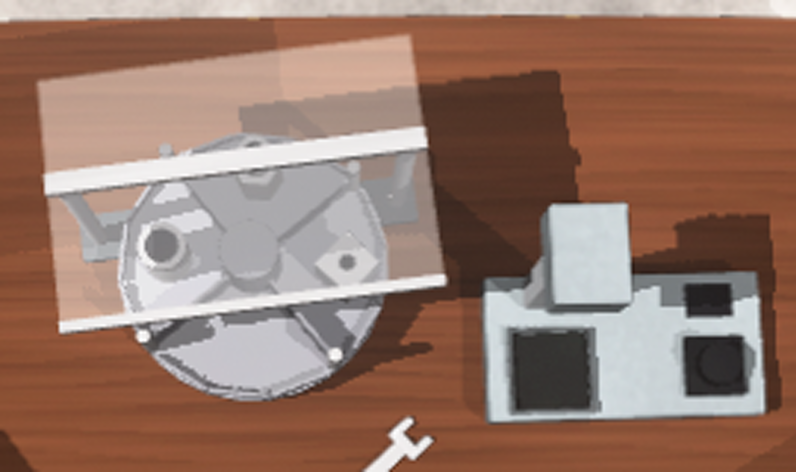

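View pics/scene0z.png

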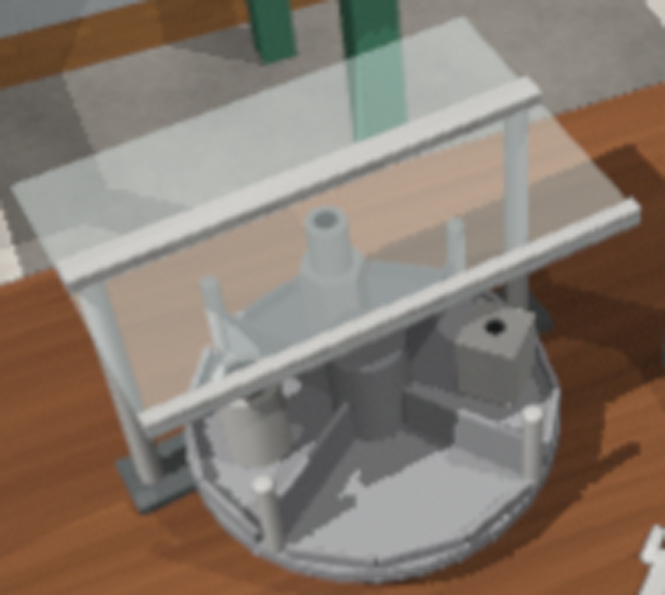

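```bash
cat > h.py <<'E'
import numpy as np,cv2
def ray(v,px,T=None):
    K=v["intrinsics"];k=v["k1"];px=np.atleast_2d(np.asarray(px,float))
    xd=(px-K[[0,1],[2,2]])/K[0,0]
    x=xd.copy()
    for _ in range(20): x=xd/(1+k*(x**2).sum(1,keepdims=True))
    T=v["world_from_camera"] if T is None else T
    d=np.c_[x,np.ones(len(x))]@T[:3,:3].T
    return T[:3,3],d
def onplane(v,px,z,T=None):
    o,d=ray(v,px,T); return o+d*((z-o[2])/d[:,2:3])
def cloud(v,T=None):
    h,w=v["depth"].shape;g=np.stack(np.meshgrid(np.arange(w),np.arange(h)),-1).reshape(-1,2)
    o,d=ray(v,g,T); P=o+d*v["depth"].reshape(-1,1); P[v["depth"].ravel()==0]=np.nan
    return P.reshape(h,w,3)
def tri(v1,p1,v2,p2):
    o1,d1=ray(v1,p1);o2,d2=ray(v2,p2);d1=d1[0];d2=d2[0]
    s=np.linalg.lstsq(np.c_[d1,-d2],o2-o1,rcond=None)[0]
    a=o1+d1*s[0];b=o2+d2*s[1];return (a+b)/2,np.linalg.norm(a-b)
E
python3 - <<'E'
import pickle;from h import *
d=pickle.load(open("s0.pkl","rb"));t=d["top"];s=d["scene"]
P=cloud(t);print("bench z",np.nanmedian(P[260:300,200:260,2]))
# zoomed pixel coords -> original
T=lambda x,y:(170+(x+.5)/2.95-.5,100+(y+.5)/2.95-.5)
S=lambda x,y:(140+(x+.5)/3.5-.5,120+(y+.5)/3.5-.5)
for n,a,b,z in [("postL",(143,337),(263,484),128),("postR",(335,354),(533,414),128),("postBL",(166,150),(210,284),128),("postBR",(354,166),(455,224),128),("pillar",(258,178),(324,218),165),("tube",(161,246),(240,373),125),("block",(347,262),(495,327),110)]:
    print(n,onplane(t,T(*a),z).round(1),onplane(s,S(*b),z).round(1),*tri(t,T(*a),s,S(*b)))
for n,a,z in [("guardL",(60,328),246),("guardR",(446,281),246),("rotor hub",(249,250),135),("nestTL",(512,330),40),("nestTR",(594,330),40),("nestBR",(594,410),40),("nestBL",(512,410),40),("key",(716,362),76),("plBL",(489,421),40),("plBR",(765,412),40),("plTR",(755,272),40),("headBL",(552,303),295),("headBR",(630,303),295)]:
    p=T(*a);print(n,onplane(t,p,z).round(1),P[int(p[1]),int(p[0])].round(1))
E
```

```text
bench z -1.4344574305639526
postL [[573.4 198.8 128. ]] [[574.1 198.3 128. ]] [573.13241907 198.51712593 129.44165859] 0.2919143113767255
postR [[555.6  12.3 128. ]] [[554.1  11.7 128. ]] [555.50096506  11.69556065 126.33843963] 1.2478043283845348
postBL [[761.  178.5 128. ]] [[758.3 179.  128. ]] [761.97242042 178.74818087 124.13455592] 0.3854807928961395
postBR [[742.9  -8.1 128. ]] [[741.4  -7.9 128. ]] [743.22986592  -8.33074722 126.14338185] 0.5089876957333551
pillar [[721.9  85.3 165. ]] [[752.5  89.1 165. ]] [715.98580438  90.50566097 199.63182206] 14.61910027796806
tube [[664.2 182.6 125. ]] [[672.3 183.7 125. ]] [662.66913232 183.14584563 135.70139456] 3.7633715812311546
block [[ 6.497e+02 -5.000e-01  1.100e+02]] [[649.8  -1.1 110. ]] [649.46099932  -0.69403522 110.52844165] 0.44405101523979734
guardL [[565.1 259.  246. ]] [567.6 259.4 244.3]
guardR [[605.3 -86.5 246. ]] [609.3 -85.  237.8]
rotor hub [[657.4  95.3 135. ]] [638.1  90.4 235. ]
nestTL [[ 590.8 -171.5   40. ]] [ 592.1 -170.6   42.1]
nestTR [[ 590.2 -256.9   40. ]] [ 592.9 -258.3   32.7]
nestBR [[ 507.1 -254.2   40. ]] [ 508.7 -253.4   44. ]
nestBL [[ 507.9 -169.5   40. ]] [ 509.9 -168.8   40.4]
key [[ 551.3 -374.1   76. ]] [ 552.6 -373.5   74.2]
plBL [[ 496.8 -145.6   40. ]] [ 500.2 -147.2   13.8]
plBR [[ 503.  -433.6   40. ]] [ 504.3 -431.1   38.2]
plTR [[ 650.4 -430.5   40. ]] [ 661.  -441.4   -1.6]
headBL [[ 576.7 -173.2  295. ]] [ 580.5 -173.9  278.1]
headBR [[ 576.3 -241.   295. ]] [ 578.  -241.5  290.4]
```

```bash
python3 - <<'E'
import pickle;from h import *
d=pickle.load(open("s0.pkl","rb"))
for n,(x0,y0,x1,y1),f in (("top",(325,160,440,250),6.9),("scene",(325,125,455,260),4.4)):
    a=d[n]["pixels"][y0:y1,x0:x1,::-1]; cv2.imwrite(f"pics/{n}0st.png",cv2.resize(a,None,fx=f,fy=f,interpolation=cv2.INTER_NEAREST))
t=d["top"]
g=t["pixels"].max(2).astype(int)
for nm,(x0,y0,x1,y1) in (("nest",(338,205,380,245)),("key",(398,208,430,240))):
    m=(g<75);mm=np.zeros_like(m);mm[y0:y1,x0:x1]=m[y0:y1,x0:x1]
    c=max(cv2.findContours(mm.astype(np.uint8),0,1)[0],key=cv2.contourArea)
    R=cv2.minAreaRect(c);print(nm,R,cv2.contourArea(c));print(onplane(t,cv2.boxPoints(R),40).round(1),onplane(t,R[0],40).round(1))
E
```

```text
nest ((356.5, 225.0), (26.0, 25.0), 90.0) 608.0
[[ 589.3 -173.9   40. ]
 [ 588.8 -250.6   40. ]
 [ 509.2 -248.    40. ]
 [ 509.9 -171.9   40. ]] [[ 549.1 -211.    40. ]]
key ((412.0, 223.5), (19.0, 20.0), 90.0) 355.5
[[ 581.8 -352.7   40. ]
 [ 581.3 -415.4   40. ]
 [ 522.7 -412.6   40. ]
 [ 523.4 -350.2   40. ]] [[ 552.2 -382.6   40. ]]
```

View pics/top0st.png

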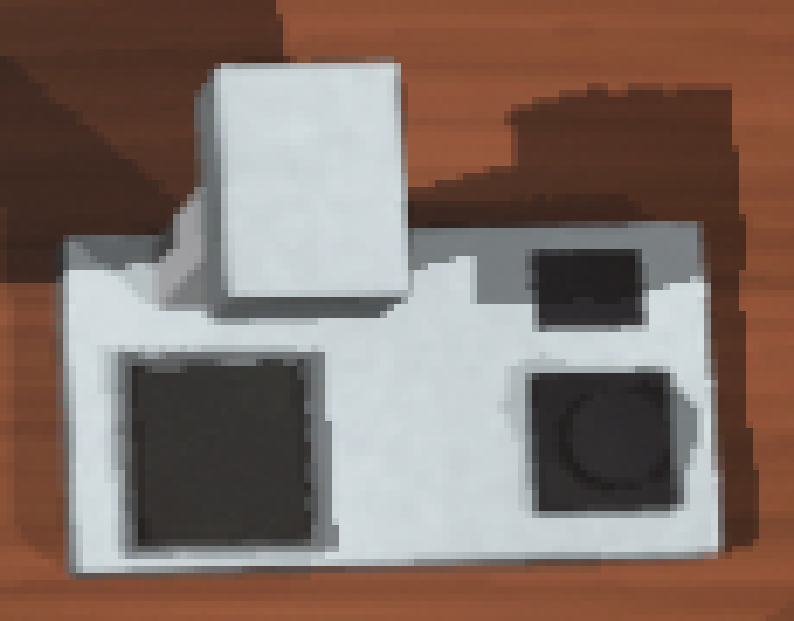

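View pics/scene0st.png

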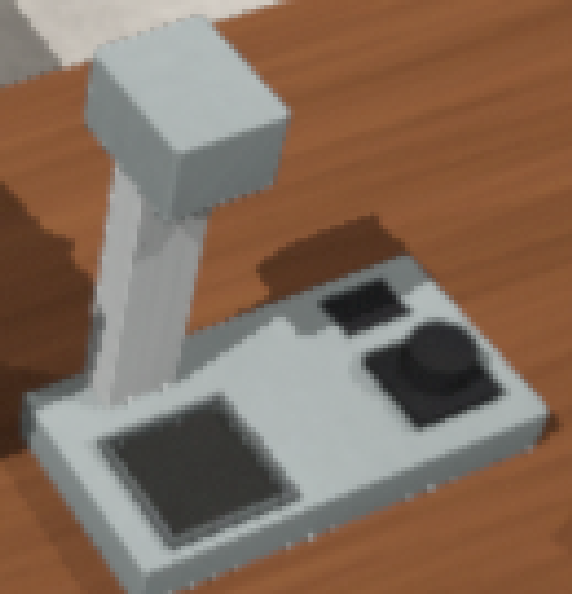

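```bash
python3 - <<'E'
import pickle;from h import *
d=pickle.load(open("s0.pkl","rb"));t=d["top"];s=d["scene"]
print(onplane(t,(413.9,222.9),76),onplane(s,(425.2,202.9),76),tri(t,(413.9,222.9),s,(425.2,202.9)))
q=lambda x,y:(325+x/4.4-.4,125+y/4.4-.4)
C=[(103,440),(222,402),(297,494),(178,541)]
p=np.array([onplane(s,q(*c),44)[0] for c in C]);print(p.round(1),p.mean(0))
# wrench & bin
P=cloud(t);print(onplane(t,[(311,243),(280,275)],8),onplane(t,[(146,260),(122,245),(136,233),(172,275),(155,288)],60))
E
```

```text
[[ 549.66523492 -378.67951074   76.        ]] [[ 550.8636053  -380.50402726   76.        ]] (array([ 549.11340353, -378.07057052,   79.01855341]), np.float64(0.5793952925678976))
[[ 590.4 -170.6   44. ]
 [ 586.9 -252.3   44. ]
 [ 507.4 -256.1   44. ]
 [ 506.1 -174.1   44. ]] [ 547.715972   -213.27820435   44.        ]
[[498.20046125 -73.75243232   8.        ]
 [400.78145074  22.3426303    8.        ]] [[444.56167223 424.20066757  60.        ]
 [489.62357274 500.12871642  60.        ]
 [526.11532743 457.60956251  60.        ]
 [400.09706434 343.89864472  60.        ]
 [361.22347553 394.76471111  60.        ]]
```

```bash
cat >> h.py <<'E'
from scipy.spatial.transform import Rotation as Ro
C=np.array([658.2,95.2]);YAW=6.6
def rt(yaw,lean):
    a=np.radians(yaw);l=np.radians(lean);ex=np.array([np.cos(a),np.sin(a),0]);x=np.array([-np.sin(a),np.cos(a),0])
    z=np.sin(l)*ex-np.cos(l)*np.array([0,0,1]);return Ro.from_matrix(np.c_[x,np.cross(z,x),z])
def cur(s): return Ro.from_euler("xyz",s["tcp_rot"],degrees=True)
def rv(s,R): return (R*cur(s).inv()).as_rotvec()
E
python3 - <<'E'
from bench import r;from h import *
s=r.sense();v=rv(s,rt(6.6,35));print(v,np.degrees(np.linalg.norm(v)))
E
```

```text
[-0.06452529 -0.61255873  0.4314387 ] 43.08745690191111
```

Call:
{"name": "send_rows", "arguments": {"dp": [[30,-50,5],[70,-110,10],[115,-165,15],[165,-220,20],[210,-275,20]], "rot": [[-0.013,-0.1225,0.0863],[-0.026,-0.245,0.1726],[-0.039,-0.3675,0.2589],[-0.052,-0.49,0.3451],[-0.0645,-0.6126,0.4314]], "jaw": 0, "force": 40}}

```text
time: 0.78
tool_pos: [380.2, 321.6, 265.2]
tcp_rot: [144.7, 0.0, 96.9]
ft_force: [1.1, 0.0, 0.3]
finger_gap: 0.4
```

Call:
{"name": "send_rows", "arguments": {"dp": [[15,-60,0],[35,-120,0],[55,-180,0],[75,-240,-10],[95,-300,-20]], "rot": [[0,0,0],[0,0,0],[0,0,0],[0,0,0],[0,0,0]]}}

```text
time: 1.4
tool_pos: [472.8, 42.1, 247.4]
tcp_rot: [145.1, -0.1, 96.7]
ft_force: [0.0, 0.6, -0.5]
finger_gap: -0.3
```

Call:
{"name": "send_rows", "arguments": {"dp": [[10,-29,0],[30,-29,-40],[50,-29,-85],[61,-29,-125],[61,-29,-125]], "rot": [[0,0,0],[0,0,0],[0,0,0],[0,0,0],[0,0,0]]}}

```text
time: 2.02
tool_pos: [530.1, 15.5, 116.9]
tcp_rot: [145.7, -0.2, 96.7]
ft_force: [-1.3, -0.2, -0.1]
finger_gap: -0.0
```

```bash
python3 - <<'E'
from bench import r,vision;from h import *
s=r.sense();print(s["time"],s["tool_pos"],s["tcp_rot"],s["joint_pos"])
v=vision.snapshot("scene");cv2.imwrite("pics/s1.png",cv2.resize(v["pixels"][100:300,130:390,::-1],None,fx=3,fy=3))
a=np.radians(YAW);ex=np.array([np.cos(a),np.sin(a)]);ey=np.array([-ex[1],ex[0]])
# arc of finger, offset 22 behind post in ey
for ph0,ph1 in((32.4,-52.6),(37.4,-47.6)):
    P=[]
    for ph in np.linspace(ph0,ph1,21):
        p=np.radians(ph);P.append(C-133*np.cos(p)*ex-133*np.sin(p)*ey-22*ey)
    print(np.round(P,1).tolist())
E
```

```text
2.025 [530.103606    15.51132509 116.93812753] [145.72991515  -0.24533176  96.67041724] [ -10.29963237  -28.06709646  136.9015969    15.40875293   39.14534331
 -116.0893088 ]
[[557.4, -10.4], [551.4, -2.5], [546.1, 5.8], [541.4, 14.5], [537.4, 23.5], [534.1, 32.8], [531.4, 42.3], [529.5, 52.0], [528.2, 61.8], [527.7, 71.6], [528.0, 81.5], [528.9, 91.3], [530.6, 101.0], [533.0, 110.6], [536.2, 119.9], [539.9, 129.0], [544.4, 137.8], [549.5, 146.3], [555.2, 154.3], [561.5, 161.9], [568.3, 169.0]]
[[565.1, -19.0], [558.5, -11.7], [552.5, -3.9], [547.0, 4.3], [542.2, 13.0], [538.1, 21.9], [534.6, 31.1], [531.8, 40.6], [529.7, 50.3], [528.4, 60.0], [527.8, 69.9], [527.9, 79.7], [528.7, 89.6], [530.3, 99.3], [532.6, 108.9], [535.6, 118.3], [539.2, 127.4], [543.6, 136.3], [548.6, 144.8], [554.2, 152.9], [560.4, 160.6]]
```

View pics/s1.png

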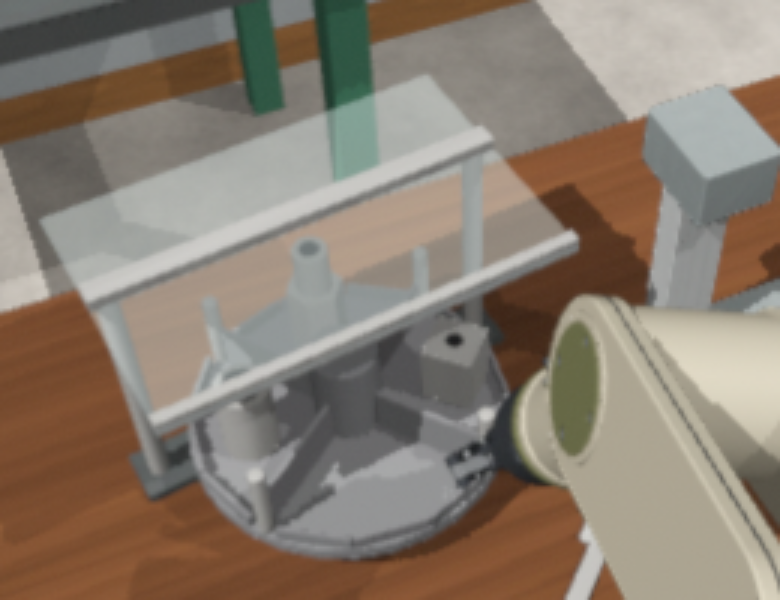

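The picture shows the gripper at about (470,462) zoomed, in front of the right post and lagging behind its target. I'll back off and watch the lag.

Call:
{"name": "send_rows", "arguments": {"dp": [[-60,-10,0],[-60,-10,0]], "rot": [[0,0,0],[0,0,0]]}}

```text
time: 2.33
tool_pos: [489.7, 2.6, 135.4]
tcp_rot: [145.2, 0.1, 96.7]
ft_force: [1.1, -0.2, 1.1]
finger_gap: -0.0
```

```bash
python3 - <<'E'
from bench import r;from h import *
s=r.sense();print(s["time"],s["tool_pos"],s["tcp_rot"],s["joint_pos"],s["qd"])
E
```

```text
2.325 [489.72999871   2.55946013 135.37068779] [1.45175940e+02 8.49668232e-02 9.66903814e+01] [ -14.1237632   -41.03147411  142.80099172   16.19672732   46.33536364
 -118.71568921] [ 1.13540566  4.64032508  1.59299465 -0.06693793 -4.2459993   1.2790627 ]
```

Call:
{"name": "send_rows", "arguments": {"dp": [[0,-10,50],[0,-20,80],[0,-20,80]], "rot": [[0,0.09,0],[0,0.17,0],[0,0.17,0]]}}

```text
time: 2.7
tool_pos: [489.4, -17.1, 212.9]
tcp_rot: [155.2, -1.1, 96.6]
ft_force: [-0.3, 0.1, -0.0]
finger_gap: -0.3
```

```bash
python3 - <<'E'
from bench import r;from h import *
s=r.sense();print(s["time"],s["tool_pos"],s["tcp_rot"],s["joint_pos"],s["qd"])
print(rv(s,rt(6.6,25)))
E
```

```text
2.7 [489.37403265 -17.05173026 212.85171461] [155.15283073  -1.13401633  96.56695495] [ -15.17661127  -34.08785707  127.31591518   11.02947832   64.27013157
 -114.3135592 ] [ 0.45803023 -0.20276782  6.25238224  0.88979393 -2.46771674 -0.78735374]
[-0.01935599 -0.00491893  0.00055033]
```

Call:
{"name": "send_rows", "arguments": {"dp": [[10,-15,0],[25,-25,0],[45,-25,-30],[72,-24,-60],[72,-23,-92]], "rot": [[-0.01,0,0],[-0.019,-0.005,0],[-0.019,-0.005,0],[-0.019,-0.005,0],[-0.019,-0.005,0]]}}

```text
time: 3.32
tool_pos: [559.3, -38.6, 114.1]
tcp_rot: [155.3, -0.2, 96.6]
ft_force: [-1.0, 0.1, 0.3]
finger_gap: 0.0
```

Call:
{"name": "send_rows", "arguments": {"dp": [[0,0,0],[0,0,0]], "rot": [[0,0,0],[0,0,0]]}}

```text
time: 3.58
tool_pos: [558.6, -38.9, 115.9]
tcp_rot: [155.4, -0.2, 96.6]
ft_force: [0.2, -0.4, -0.3]
finger_gap: -0.0
```

```bash
python3 - <<'E'
from bench import r;from h import *
s=r.sense();print(s["time"],s["tool_pos"],s["tcp_rot"],s["joint_pos"],s["qd"])
E
```

```text
3.575 [558.58151308 -38.88901643 115.94585802] [155.35493571  -0.19139463  96.61238301] [ -14.87020817  -13.69669316  123.09602916   12.04724239   48.17630898
 -117.71165145] [-0.24514211 -1.01526126 -1.27386373 -0.10033606 -0.21133585 -0.24819906]
```

Call:
{"name": "send_rows", "arguments": {"dp": [[-1,14,4],[-2,28,4],[-8,36.5,4],[-13,45,4],[-17.5,53.5,4]], "rot": [[0,0,0],[0,0,0],[0,0,0],[0,0,0],[0,0,0]]}}

```text
time: 4.2
tool_pos: [540.8, 14.7, 119.6]
tcp_rot: [155.4, -0.2, 96.6]
ft_force: [0.6, -2.3, 1.8]
finger_gap: -0.1
```

Call:
{"name": "send_rows", "arguments": {"dp": [[-4,9,0],[-7.5,18.5,0],[-10,28,0],[-12,37.5,0],[-13,47.5,0]], "rot": [[0,0,0],[0,0,0],[0,0,0],[0,0,0],[0,0,0]]}}

```text
time: 4.82
tool_pos: [527.4, 62.7, 118.4]
tcp_rot: [155.5, -0.2, 96.6]
ft_force: [-1.4, -1.0, -0.7]
finger_gap: 0.1
```

Call:
{"name": "send_rows", "arguments": {"dp": [[-1,9.5,0],[-0.5,19.5,0],[0.5,29,0],[2,39,0],[4.5,48.5,0]], "rot": [[0,0,0],[0,0,0],[0,0,0],[0,0,0],[0,0,0]]}}

```text
time: 5.45
tool_pos: [532.5, 111.2, 118.8]
tcp_rot: [155.4, -0.2, 96.6]
ft_force: [-2.7, -1.4, -0.3]
finger_gap: 0.1
```

```bash
python3 - <<'E'
from bench import r,vision;from h import *
s=r.sense();print(s["time"],s["tool_pos"],s["tcp_rot"],s["joint_pos"])
v=vision.snapshot("scene");cv2.imwrite("pics/s2.png",cv2.resize(v["pixels"][100:300,130:390,::-1],None,fx=3,fy=3))
E
```

```text
5.45 [532.48316775 111.2173838  118.80696015] [155.42351985  -0.21309398  96.61437264] [  6.14456865 -17.42706948 125.74803729   0.53122343  47.10580376
 -90.70020481]
```

View pics/s2.png

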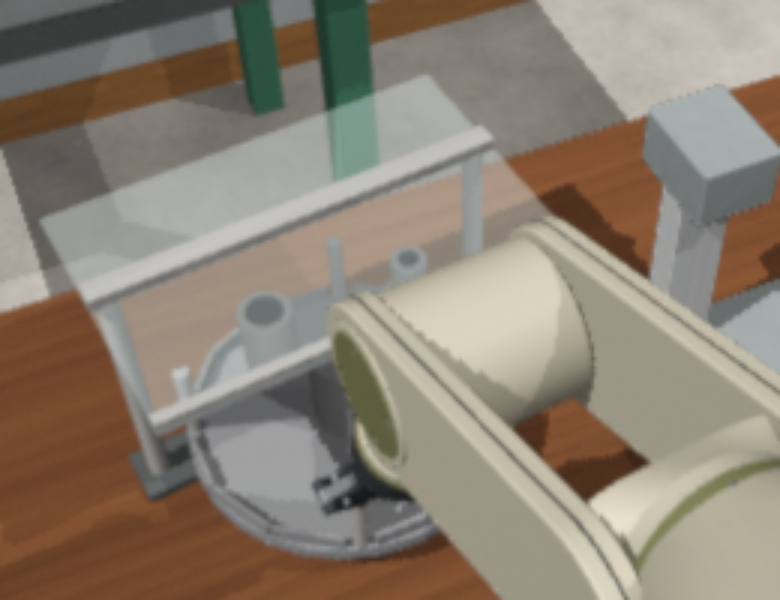

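```bash
python3 - <<'E'
from bench import r,vision;from h import *
v=vision.snapshot("scene");v2=vision.snapshot("top")
q=lambda x,y:(130+(x+.5)/3-.5,100+(y+.5)/3-.5)
for n,p,z in(("L",(181,373),128),("F",(363,507),128),("back",(335,240),128),("pil",(408,258),165),("tip",(318,492),105)):
    P=onplane(v,q(*p),z)[0];dd=P[:2]-C;print(n,P.round(1),np.hypot(*dd).round(1),np.degrees(np.arctan2(dd[1],dd[0])).round(1)%360)
cv2.imwrite("pics/t2.png",cv2.resize(v2["pixels"][120:270,170:350,::-1],None,fx=4,fy=4))
E
```

```text
L [694.6 222.7 128. ] 132.6 74.1
F [512.9 133.  128. ] 150.1 165.4
back [785.7  55.5 128. ] 133.5 342.7
pil [705.8  16.3 165. ] 92.2 301.1
tip [554.7 156.4 105. ] 120.2 149.4
```

View pics/t2.png

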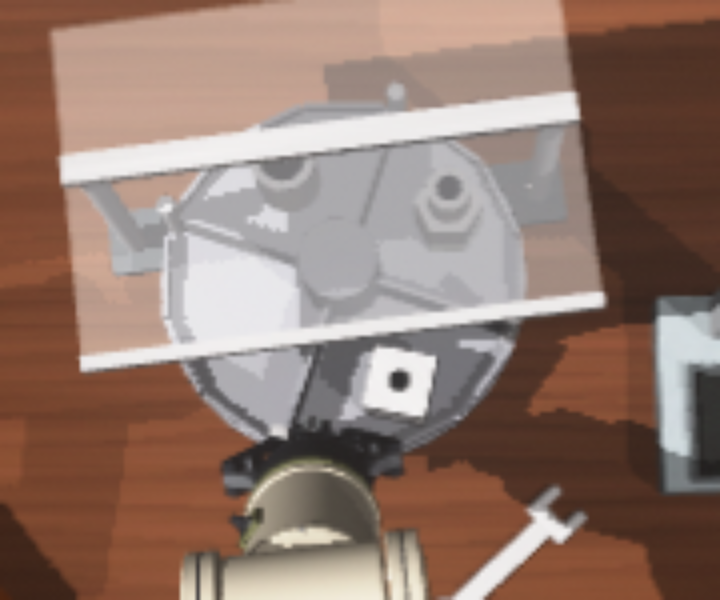

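The post sits at 164°, exactly where the finger should have pushed it. The block, at (400,378) in the top view, is standing. I'll continue the stroke.

Call:
{"name": "send_rows", "arguments": {"dp": [[3,9.5,0],[7,18.5,0],[11.5,27.5,0],[16.5,36,0],[22,44,0]], "rot": [[0,0,0],[0,0,0],[0,0,0],[0,0,0],[0,0,0]]}}

```text
time: 6.22
tool_pos: [554.7, 155.2, 118.8]
tcp_rot: [155.4, -0.2, 96.6]
ft_force: [-0.2, -1.3, 1.1]
finger_gap: -0.4
```

Call:
{"name": "send_rows", "arguments": {"dp": [[6.5,7.5,0],[13,14.5,0],[13,14.5,0]], "rot": [[0,0,0],[0,0,0],[0,0,0]]}}

```text
time: 6.6
tool_pos: [567.9, 169.7, 119.0]
tcp_rot: [155.4, -0.2, 96.6]
ft_force: [0.1, -0.0, -0.2]
finger_gap: -0.0
```

```bash
python3 - <<'E'
from bench import r,vision;from h import *
s=r.sense();print(s["time"],s["tool_pos"],s["tcp_rot"],s["joint_pos"],s["ft_force"])
v2=vision.snapshot("top")
cv2.imwrite("pics/t3.png",cv2.resize(v2["pixels"][120:270,170:350,::-1],None,fx=4,fy=4))
E
```

```text
6.6 [567.9256516  169.6889624  119.01860082] [155.39600217  -0.22622094  96.64516   ] [ 13.16673519  -8.32736475 118.11896325  -3.49772049  45.77685038
 -81.53183633] [ 0.09675981 -0.04682491 -0.15825216]
```

View pics/t3.png

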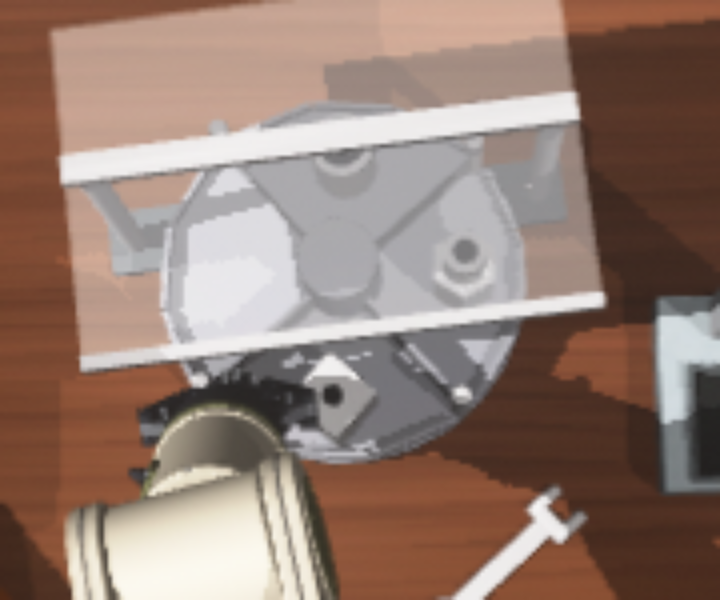

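```bash
python3 - <<'E'
from bench import r,vision;from h import *
v=vision.snapshot("top")
P=onplane(v,(170+462.5/4-.5,120+394.5/4-.5),128)[0];dd=P[:2]-C;print(P,np.hypot(*dd),np.degrees(np.arctan2(dd[1],dd[0]))%360)
E
```

```text
[560.00256829   6.80472601 128.        ] 132.12289755811588 221.99288087459377
```

Call:
{"name": "send_rows", "arguments": {"dp": [[-25,-6,0],[-45,-10,20],[-45,-40,50],[-35,-90,60],[-25,-145,60]], "rot": [[0,0,0],[0,0,0],[0,0,0],[0,0,0],[0,0,0]]}}

```text
time: 7.32
tool_pos: [543.3, 23.1, 181.2]
tcp_rot: [155.2, -0.2, 96.7]
ft_force: [0.1, -1.2, -0.6]
finger_gap: -0.3
```

Call:
{"name": "send_rows", "arguments": {"dp": [[8,-35,0],[20,-67,0],[20,-67,-30],[20,-67,-60],[20,-67,-60]], "rot": [[0,0,0],[0,0,0],[0,0,0],[0,0,0],[0,0,0]]}}

```text
time: 7.95
tool_pos: [559.9, -42.6, 115.6]
tcp_rot: [155.7, -0.3, 96.6]
ft_force: [-0.6, -0.0, 0.1]
finger_gap: 0.3
```

```bash
python3 - <<'E'
from bench import r;from h import *
s=r.sense();print(s["time"],s["tool_pos"],s["tcp_rot"])
a=np.radians(YAW);ex=np.array([np.cos(a),np.sin(a)]);ey=np.array([-ex[1],ex[0]])
P=[]
for ph in np.linspace(35.4,-46.9,20):
        p=np.radians(ph);P.append(C-133*np.cos(p)*ex-133*np.sin(p)*ey-21.5*ey)
P=np.array(P);print((P-s["tool_pos"][:2]).round(1).tolist());print(P.round(1).tolist())
E
```

```text
7.95 [559.89965429 -42.64517588 115.55804504] [155.73371241  -0.33473543  96.58383506]
[[1.9, 27.5], [-4.5, 35.2], [-10.3, 43.4], [-15.5, 52.0], [-20.1, 61.0], [-23.9, 70.3], [-27.1, 79.8], [-29.5, 89.6], [-31.1, 99.5], [-32.0, 109.5], [-32.2, 119.5], [-31.6, 129.6], [-30.2, 139.5], [-28.1, 149.4], [-25.3, 159.0], [-21.7, 168.4], [-17.4, 177.5], [-12.5, 186.3], [-6.9, 194.6], [-0.7, 202.5]]
[[561.8, -15.2], [555.4, -7.4], [549.6, 0.8], [544.4, 9.4], [539.8, 18.3], [536.0, 27.6], [532.8, 37.2], [530.4, 46.9], [528.8, 56.8], [527.9, 66.8], [527.7, 76.9], [528.3, 86.9], [529.7, 96.9], [531.8, 106.7], [534.6, 116.4], [538.2, 125.8], [542.5, 134.9], [547.4, 143.6], [553.0, 152.0], [559.2, 159.9]]
```

Call:
{"name": "send_rows", "arguments": {"dp": [[1,14,3],[2,27.5,3],[-4.5,35,3],[-10.5,43.5,3],[-15.5,52,3]], "rot": [[0,0,0],[0,0,0],[0,0,0],[0,0,0],[0,0,0]]}}

```text
time: 8.57
tool_pos: [546.7, 9.2, 122.5]
tcp_rot: [155.4, -0.2, 96.6]
ft_force: [0.3, -2.1, 1.9]
finger_gap: -0.1
```

Call:
{"name": "send_rows", "arguments": {"dp": [[-4.5,9,0],[-8.5,18.5,0],[-11.5,28,0],[-14,37.5,0],[-15.5,47.5,0]], "rot": [[0,0,0],[0,0,0],[0,0,0],[0,0,0],[0,0,0]]}}

```text
time: 9.2
tool_pos: [530.9, 57.2, 121.4]
tcp_rot: [155.5, -0.2, 96.6]
ft_force: [-0.9, -2.1, -0.0]
finger_gap: 0.2
```

Call:
{"name": "send_rows", "arguments": {"dp": [[-1,10,0],[-1,20,0],[-0.5,30,0],[1,40,0],[3,50,0]], "rot": [[0,0,0],[0,0,0],[0,0,0],[0,0,0],[0,0,0]]}}

```text
time: 9.82
tool_pos: [534.5, 107.2, 121.8]
tcp_rot: [155.4, -0.2, 96.6]
ft_force: [-1.2, -2.6, 0.0]
finger_gap: -0.2
```

Call:
{"name": "send_rows", "arguments": {"dp": [[3,9.5,0],[6.5,19,0],[10.5,28,0],[15.5,37,0],[21,45,0]], "rot": [[0,0,0],[0,0,0],[0,0,0],[0,0,0],[0,0,0]]}}

```text
time: 10.45
tool_pos: [555.7, 152.1, 121.8]
tcp_rot: [155.4, -0.2, 96.6]
ft_force: [-0.6, -2.6, 0.6]
finger_gap: -0.1
```

Call:
{"name": "send_rows", "arguments": {"dp": [[3,4,0],[6.3,8,0],[6.3,8,0]], "rot": [[0,0,0],[0,0,0],[0,0,0]]}}

```text
time: 10.82
tool_pos: [561.9, 159.8, 121.9]
tcp_rot: [155.4, -0.2, 96.6]
ft_force: [0.2, -0.6, 0.4]
finger_gap: -0.6
```

```bash
python3 - <<'E'
from bench import r,vision;from h import *
s=r.sense();print(s["time"],s["tool_pos"],s["tcp_rot"],s["joint_pos"],s["ft_force"])
v2=vision.snapshot("top")
cv2.imwrite("pics/t4.png",cv2.resize(v2["pixels"][120:270,170:350,::-1],None,fx=4,fy=4))
E
```

```text
10.825 [561.90425984 159.83913701 121.90914476] [155.40841835  -0.22824558  96.61976706] [ 12.09730536 -10.0903817  119.33994861  -2.86472966  46.27550798
 -82.94143224] [ 0.23703396 -0.57484399  0.38354014]
```

View pics/t4.png

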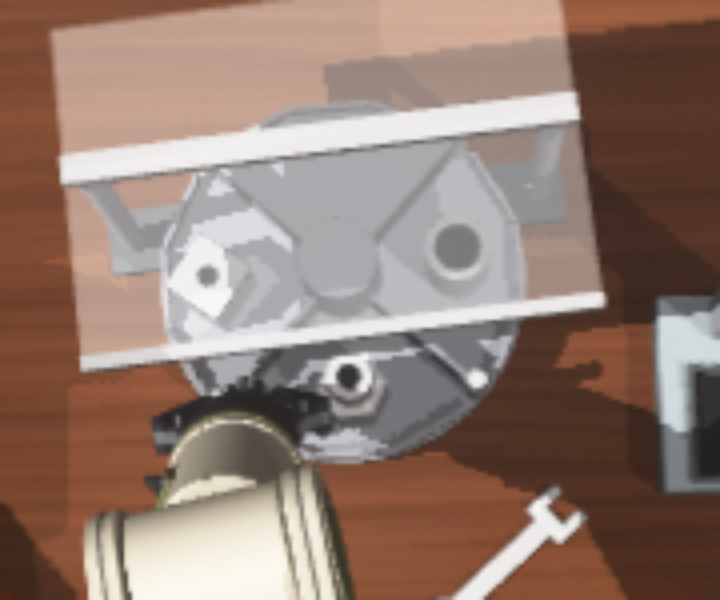

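Call:
{"name": "send_rows", "arguments": {"dp": [[-20,4,0],[-40,4,15],[-55,-10,50],[-60,-25,90],[-60,-40,110]], "rot": [[0,0,0],[0,0,0],[0,0,0],[0,0,0],[0,0,0]], "jaw": 85}}

```text
time: 11.5
tool_pos: [502.2, 119.4, 235.1]
tcp_rot: [155.2, -0.2, 96.6]
ft_force: [0.9, 0.1, -1.2]
finger_gap: 84.8
```

```bash
python3 - <<'E'
from bench import r,vision;from h import *
s=r.sense();print(s["time"],s["tool_pos"],s["tcp_rot"],s["joint_pos"])
v=vision.snapshot("top")
cv2.imwrite("pics/t5.png",cv2.resize(v["pixels"][185:255,210:310,::-1],None,fx=8,fy=8))
Ts=np.eye(4);Ts[:3,:3]=cur(s).as_matrix();Ts[:3,3]=s["tool_pos"]
w=vision.snapshot("wrist");cv2.imwrite("pics/w5.png",w["pixels"][:,:,::-1])
import pickle;pickle.dump((s,v,w,Ts@w["T_tool_cam"]),open("s5.pkl","wb"))
E
```

```text
11.5 [502.20599122 119.36167346 235.07942967] [155.1734542   -0.22869887  96.63802629] [  7.89637233 -29.86088724 122.26298388  -0.36076521  62.77277423
 -88.59686233]
```

View pics/t5.png

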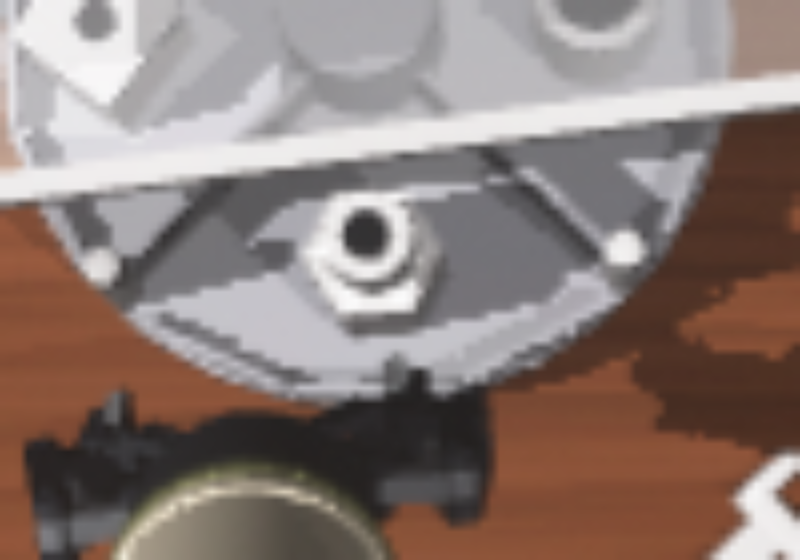

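View pics/w5.png

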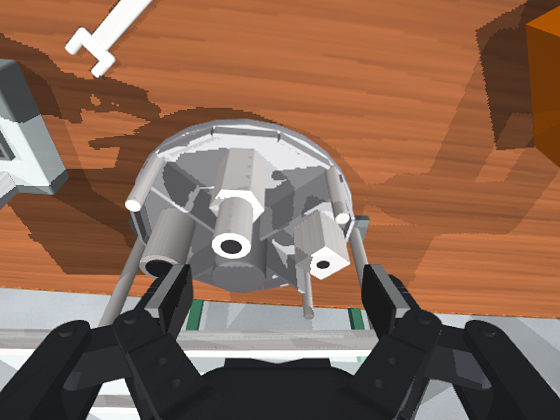

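```bash
python3 - <<'E'
import pickle;from h import *
s,v,w,T=pickle.load(open("s5.pkl","rb"))
q=lambda x,y:(210+(x+.5)/8-.5,185+(y+.5)/8-.5)
a=np.radians(YAW);ex=np.array([np.cos(a),np.sin(a)]);ey=np.array([-ex[1],ex[0]])
def rep(n,P): d=P[:2]-C;print(n,P.round(1),np.hypot(*d).round(1),(np.degrees(np.arctan2(d[1],d[0]))%360).round(1),"rel",d@ex,d@ey)
rep("pil top",onplane(v,q(366,232),165)[0]);rep("pil wrist",onplane(w,(231.5,246),165,T)[0])
rep("postL",onplane(v,q(103,266),128)[0]);rep("postR",onplane(v,q(626,249),128)[0])
rep("postL w",onplane(w,(343.5,219),128,T)[0]);rep("postR w",onplane(w,(134,205),128,T)[0])
E
```

```text
pil top [568.4  90.2 165. ] 89.9 183.2 rel -89.75317807482631 5.383609825758113
pil wrist [561.9  90.5 165. ] 96.4 182.8 rel -96.21560368124672 6.4286997057758555
postL [562.  186.3 128. ] 132.5 136.5 rel -85.07471139793367 101.5851418828626
postR [567.   -0.9 128. ] 132.5 226.5 rel -101.66515797082211 -85.01357883672041
postL w [557.4 187.4 128. ] 136.6 137.6 rel -89.53028497119784 103.16451033627968
postR w [561.1   2.2 128. ] 134.4 223.8 rel -107.12027234840293 -81.20536879325816
```

Call:
{"name": "send_rows", "arguments": {"dp": [[12,-17,-10],[25,-34,-22],[25,-34,-22]], "rot": [[0.008,-0.07,0],[0.016,-0.139,0],[0.016,-0.139,0]]}}

```text
time: 11.98
tool_pos: [524.8, 84.8, 205.8]
tcp_rot: [147.7, -0.3, 96.5]
ft_force: [-0.6, 0.1, -0.4]
finger_gap: 85.2
```

```bash
python3 - <<'E'
from bench import r,vision;from h import *
s=r.sense();print(s["time"],s["tool_pos"],s["tcp_rot"],s["joint_pos"],rv(s,rt(6.6,33)))
R=cur(s);p=np.array([567.5,90.2,148])-s["tool_pos"];print("grasp in tool",R.inv().apply(p)); print("dp",p+R.apply([0,0,5]))
E
```

```text
11.975 [524.78870639  84.8346721  205.78123264] [147.69914395  -0.25139019  96.52763311] [  1.8609688  -33.20882795 129.79057876   3.46674892  51.2688908
 -95.98396401] [-0.00296393 -0.0126239   0.00123625]
grasp in tool [ 0.22149943  5.50631526 71.84249175]
dp [ 45.36368942   5.68749019 -62.0074612 ]
```

Call:
{"name": "send_rows", "arguments": {"dp": [[12,1.4,-12],[23,2.8,-28],[34,4.2,-45],[45,5.5,-61],[45,5.5,-61]], "rot": [[0,0,0],[0,0,0],[0,0,0],[0,0,0],[0,0,0]]}}

```text
time: 12.6
tool_pos: [570.6, 91.8, 146.7]
tcp_rot: [147.7, -0.2, 96.7]
ft_force: [0.2, 0.0, -0.7]
finger_gap: 84.9
```

Call:
{"name": "send_rows", "arguments": {"dp": [[0,0,0]], "rot": [[0,0,0]]}}

```text
time: 12.72
tool_pos: [571.5, 91.6, 149.2]
tcp_rot: [147.4, -0.2, 96.7]
ft_force: [0.2, 0.0, 0.6]
finger_gap: 84.9
```

```bash
python3 - <<'E'
from bench import r,vision;from h import *
s=r.sense();print(s["time"],s["tool_pos"],s["tcp_rot"],s["ft_force"])
w=vision.snapshot("wrist");cv2.imwrite("pics/w6.png",w["pixels"][:,:,::-1])
v=vision.snapshot("scene");cv2.imwrite("pics/s6.png",cv2.resize(v["pixels"][100:300,130:390,::-1],None,fx=3,fy=3))
E
```

```text
12.725 [571.51230968  91.55271226 149.17996744] [147.44009277  -0.21875345  96.6636753 ] [0.15490929 0.0170798  0.63452335]
```

View pics/w6.png

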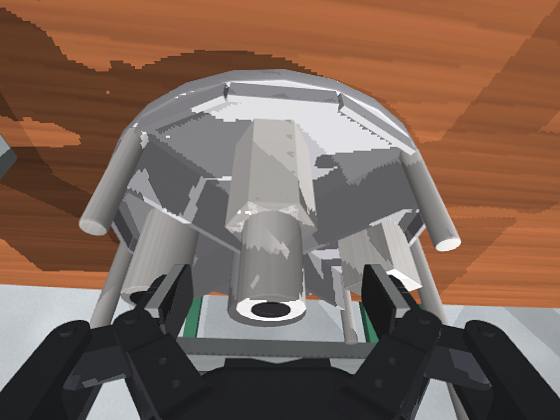

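View pics/s6.png

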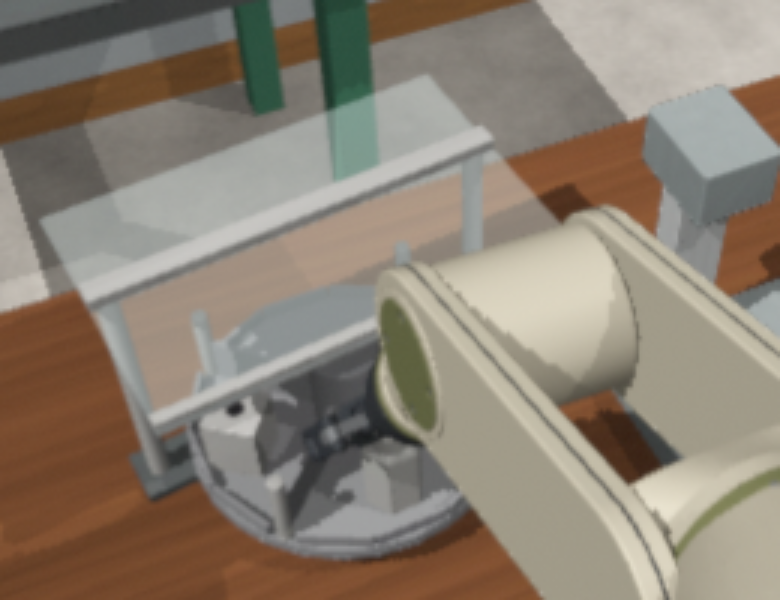

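```bash
python3 - <<'E'
from bench import r,vision;from h import *
s=r.sense();print(s["time"],s["tool_pos"],s["tcp_rot"])
w=vision.snapshot("wrist");P=cloud(w,w["T_tool_cam"])  # tool coords
Ts=cur(s);W=Ts.apply(P.reshape(-1,3)).reshape(P.shape)+s["tool_pos"]
m=(W[...,2]>128)&(W[...,2]<160)&(np.abs(P[...,0]+2)<18)&(P[...,2]>-60)&(W[...,0]>530)&(W[...,0]<590)
ys,xs=np.nonzero(m);print(m.sum(),xs.min(),xs.max(),ys.min(),ys.max())
X=W[m][:,:2]
A=np.c_[2*X,np.ones(len(X))];b=(X**2).sum(1);c=np.linalg.lstsq(A,b,rcond=None)[0];print("circle",c[:2],np.sqrt(c[2]+c[:2]@c[:2]))
# fixed r=16
from scipy.optimize import least_squares
q=least_squares(lambda p:np.hypot(X[:,0]-p[0],X[:,1]-p[1])-16,X.mean(0)+[10,0],loss="soft_l1");print(q.x,np.abs(q.fun).mean())
t=(W[...,2]>160)&(W[...,2]<172)&(np.abs(P[...,0]+2)<20)&(W[...,0]>530)&(W[...,0]<600);print("top",np.median(W[t],0),t.sum())
T=np.eye(4);T[:3,:3]=Ts.as_matrix();T[:3,3]=s["tool_pos"];print(onplane(w,(270,310),165,T@w["T_tool_cam"]))
E
```

```text
12.825 [571.87737633  91.32190666 149.896209  ] [147.34591805  -0.20621217  96.65137473]
3773 237 305 220 295
circle [566.38294169  88.24231103] 15.437130536661407
[567.06019533  88.30327413] 0.3708436656498807
top [559.29238694  87.63543055 164.87046064] 2148
[[570.2036544   88.31822868 165.        ]]
```

Call:
{"name": "send_rows", "arguments": {"dp": [[-1,-1.5,-2],[-2,-2.7,-5],[-2,-2.7,-5]], "rot": [[0,0,0],[0,0,0],[0,0,0]]}}

```text
time: 13.25
tool_pos: [569.3, 88.1, 143.4]
tcp_rot: [147.4, -0.2, 96.6]
ft_force: [0.7, 0.3, 0.6]
finger_gap: 85.3
```

Call:
{"name": "send_rows", "arguments": {"dp": [[0,0,0],[0,0,0],[0,0,0],[0,0,0],[0,0,0]], "rot": [[0,0,0],[0,0,0],[0,0,0],[0,0,0],[0,0,0]], "jaw": 20, "force": 60}}

```text
time: 13.88
tool_pos: [569.9, 88.4, 144.1]
tcp_rot: [147.4, -0.2, 96.6]
ft_force: [0.9, 0.9, 0.7]
finger_gap: 30.7
```

```bash
python3 - <<'E'
from bench import r,vision;from h import *
s=r.sense();print(s["time"],s["tool_pos"],s["tcp_rot"],s["ft_force"],s["wrist_torque"],s["finger_gap"])
w=vision.snapshot("wrist");cv2.imwrite("pics/w7.png",w["pixels"][:,:,::-1])
E
```

```text
13.875 [569.86790038  88.35363097 144.09098609] [147.37345648  -0.20071764  96.64139392] [0.91966879 0.88617254 0.71110152] [-0.12510538  0.0507216  -0.02324195] 30.699155004478815
```

View pics/w7.png

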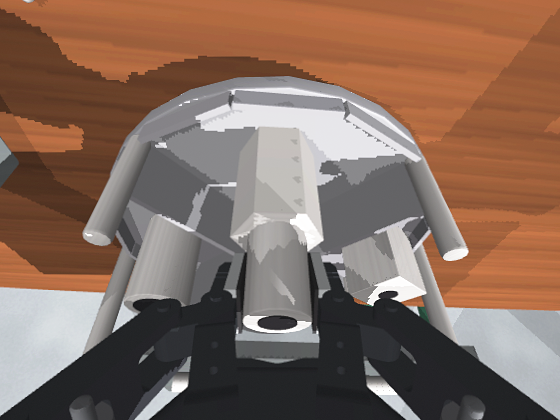

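The view shows the neck held squarely between the pads at (277,290), and the gap reads 30.7 mm. Now lift and pull out.

Call:
{"name": "send_rows", "arguments": {"dp": [[0,0,4],[0,0,12],[0,0,20],[0,0,27],[0,0,27]], "rot": [[0,0,0],[0,0,0],[0,0,0],[0,0,0],[0,0,0]], "force": 80}}

```text
time: 14.55
tool_pos: [570.3, 88.3, 172.1]
tcp_rot: [147.3, -0.2, 96.6]
ft_force: [-0.3, 0.1, -4.2]
finger_gap: 30.0
```

```bash
python3 - <<'E'
from bench import r,vision;from h import *
s=r.sense();print(s["time"],s["tool_pos"],s["tcp_rot"],s["ft_force"],s["wrist_torque"],s["finger_gap"])
w=vision.snapshot("wrist");cv2.imwrite("pics/w8.png",w["pixels"][:,:,::-1])
E
```

```text
14.55 [570.25866326  88.32187129 172.12767318] [147.30010978  -0.19444644  96.63754077] [-0.33161506  0.09093234 -4.18815834] [-0.01322973  0.64368969  0.01717388] 30.013856290233605
```

View pics/w8.png

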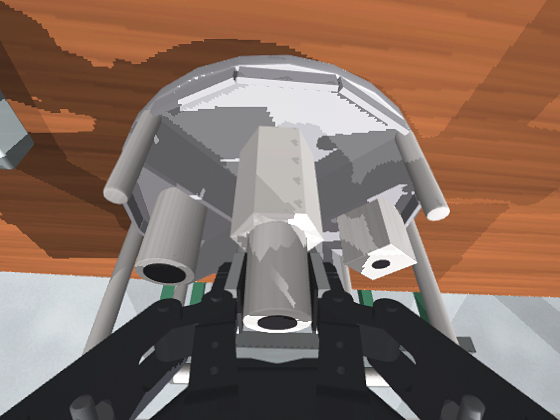

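Call:
{"name": "send_rows", "arguments": {"dp": [[-10,-1,3],[-24,-3,5],[-38,-4.5,10],[-50,-6,25],[-55,-6,45]], "rot": [[0,0,0],[0,0,0],[0,0,0],[0,0,0],[0,0,0]]}}

```text
time: 15.22
tool_pos: [513.4, 82.2, 214.7]
tcp_rot: [147.5, -0.2, 96.6]
ft_force: [0.1, 0.0, -4.3]
finger_gap: 30.2
```

Call:
{"name": "send_rows", "arguments": {"dp": [[0,0,20],[0,0,35],[0,-15,40],[0,-40,40],[2,-70,40]], "rot": [[0,0,0],[0,0,0],[0,0,0],[0,0,0],[0,0,0]]}}

```text
time: 15.85
tool_pos: [516.5, 12.1, 255.5]
tcp_rot: [147.4, -0.2, 96.7]
ft_force: [0.1, -0.2, -4.9]
finger_gap: 30.1
```

```bash
python3 - <<'E'
from bench import r;from h import *
s=r.sense();print(s["time"],s["tool_pos"],s["tcp_rot"],s["joint_pos"],s["ft_force"],rv(s,rt(0,33)))
E
```

```text
15.85 [516.45825479  12.05311425 255.54976523] [147.43216609  -0.2010251   96.71682336] [ -10.87249316  -38.29024683  127.77423487   11.05107223   59.69342975
 -110.48577402] [ 0.07875189 -0.20377205 -4.93370774] [-0.0030624  -0.00773973 -0.11724324]
```

Call:
{"name": "send_rows", "arguments": {"dp": [[0,-30,0],[0,-70,0],[0,-112,-10],[0,-155,-25],[3,-195,-40]], "rot": [[0,0,-0.04],[0,0,-0.1],[0,0,-0.17],[0,0,-0.24],[0,0,-0.29]]}}

```text
time: 16.48
tool_pos: [519.4, -184.2, 215.2]
tcp_rot: [147.4, -0.2, 79.9]
ft_force: [0.3, 0.3, -5.4]
finger_gap: 30.0
```

Call:
{"name": "send_rows", "arguments": {"dp": [[3,-15,-10],[10,-25,-20],[20,-29,-25],[30,-29,-25],[30,-29,-25]], "rot": [[0,0,0],[0,0,0],[0,0,0],[0,0,0],[0,0,0]]}}

```text
time: 17.1
tool_pos: [550.2, -211.4, 190.9]
tcp_rot: [147.4, -0.2, 80.1]
ft_force: [-0.9, -0.1, -5.0]
finger_gap: 30.3
```

```bash
python3 - <<'E'
from bench import r,vision;from h import *
s=r.sense();print(s["time"],s["tool_pos"],s["tcp_rot"],s["joint_pos"],s["ft_force"],rv(s,rt(-10,33)))
w=vision.snapshot("wrist");cv2.imwrite("pics/w9.png",w["pixels"][:,:,::-1])
T=np.eye(4);T[:3,:3]=cur(s).as_matrix();T[:3,3]=s["tool_pos"];
import pickle;pickle.dump((s,w,T@w["T_tool_cam"]),open("s9.pkl","wb"))
E
```

```text
17.1 [ 550.16746808 -211.44073854  190.91772438] [147.41843332  -0.20647062  80.06103704] [ -33.54930156  -19.7200962   122.12516856   16.94048995   48.56822229
 -121.51747976] [-0.91233007 -0.11410675 -5.03657422] [-0.00481349 -0.00656889 -0.00107845]
```

View pics/w9.png

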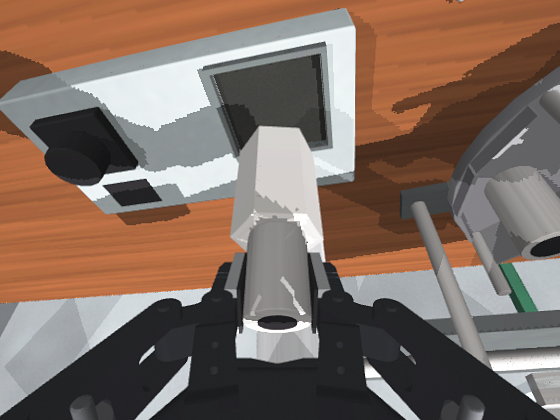

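```bash
python3 - <<'E'
import pickle;from h import *
s,w,T=pickle.load(open("s9.pkl","rb"))
P=onplane(w,[(200,69),(327,43),(334,148)],48,T);print(P.round(1),(P[0]+P[2])/2, np.linalg.norm(P[0]-P[1]),np.linalg.norm(P[1]-P[2]))
K=onplane(w,[(77,159)],70,T);print("key~",K)
E
```

```text
[[ 502.7 -257.5   48. ]
 [ 500.9 -168.4   48. ]
 [ 590.6 -166.3   48. ]] [ 546.68479327 -211.94187041   48.        ] 89.14611470781402 89.77803097008818
key~ [[ 545.89638637 -378.07881488   70.        ]]
```

Call:
{"name": "send_rows", "arguments": {"dp": [[1,-0.5,-14],[1,-0.5,-28],[1,-0.5,-40],[1,-0.5,-47],[1,-0.5,-50]], "rot": [[0,0,0],[0,0,0],[0,0,0],[0,0,0],[0,0,0]]}}

```text
time: 17.77
tool_pos: [550.4, -212.0, 140.0]
tcp_rot: [147.5, -0.2, 80.0]
ft_force: [0.2, -0.2, -4.5]
finger_gap: 30.4
```

Call:
{"name": "send_rows", "arguments": {"dp": [[0,0,-0.5],[0,0,-1],[0,0,-1.5],[0,0,-2]], "rot": [[0,0,0],[0,0,0],[0,0,0],[0,0,0]]}}

```text
time: 18.27
tool_pos: [550.8, -212.3, 139.1]
tcp_rot: [147.4, -0.2, 80.0]
ft_force: [0.2, -0.4, -4.0]
finger_gap: 30.1
```

Call:
{"name": "send_rows", "arguments": {"dp": [[0,0,-0.7],[0,0,-1.4],[0,0,-2.1],[0,0,-2.8],[0,0,-3.2]], "rot": [[0,0,0],[0,0,0],[0,0,0],[0,0,0],[0,0,0]]}}

```text
time: 18.9
tool_pos: [550.6, -212.2, 135.5]
tcp_rot: [147.4, -0.2, 80.0]
ft_force: [-0.2, -0.1, -4.9]
finger_gap: 30.1
```

Call:
{"name": "send_rows", "arguments": {"dp": [[0,0,-0.5],[0,0,-1],[0,0,-1]], "rot": [[0,0,0],[0,0,0],[0,0,0]]}}

```text
time: 19.27
tool_pos: [550.6, -212.2, 134.5]
tcp_rot: [147.4, -0.2, 80.0]
ft_force: [0.3, 0.5, -4.5]
finger_gap: 30.6
```

Call:
{"name": "send_rows", "arguments": {"dp": [[0,0,-0.5],[0,0,-1],[0,0,-1]], "rot": [[0,0,0],[0,0,0],[0,0,0]]}}

```text
time: 19.65
tool_pos: [551.0, -212.3, 134.2]
tcp_rot: [147.4, -0.2, 80.0]
ft_force: [-2.1, 1.5, 0.5]
finger_gap: 30.4
```

Call:
{"name": "send_rows", "arguments": {"dp": [[0,0,-0.3],[0,0,-0.6],[0,0,-0.6]], "rot": [[0,0,0],[0,0,0],[0,0,0]]}}

```text
time: 20.02
tool_pos: [551.3, -212.4, 134.3]
tcp_rot: [147.3, -0.2, 80.0]
ft_force: [-4.7, 3.1, 6.3]
finger_gap: 30.5
```

Contact came at the expected height. I'll ease the load off and open.

Call:
{"name": "send_rows", "arguments": {"dp": [[0,0,0.6],[0,0,0.8]], "rot": [[0,0,0],[0,0,0]], "force": 25}}

```text
time: 20.27
tool_pos: [550.9, -212.3, 134.2]
tcp_rot: [147.4, -0.2, 80.0]
ft_force: [-1.4, 1.4, 2.4]
finger_gap: 30.2
```

Call:
{"name": "send_rows", "arguments": {"dp": [[0,0,0],[0,0,0],[0,0,0],[0,0,0]], "rot": [[0,0,0],[0,0,0],[0,0,0],[0,0,0]], "jaw": 45}}

```text
time: 20.78
tool_pos: [550.7, -212.2, 133.8]
tcp_rot: [147.4, -0.2, 80.0]
ft_force: [0.0, -0.2, -0.1]
finger_gap: 45.1
```

Call:
{"name": "send_rows", "arguments": {"dp": [[0,0,0],[0,0,0],[0,0,0]], "rot": [[0,0,0],[0,0,0],[0,0,0]], "jaw": 80}}

```text
time: 21.15
tool_pos: [550.6, -212.2, 133.8]
tcp_rot: [147.4, -0.2, 80.0]
ft_force: [0.1, 0.2, -0.5]
finger_gap: 79.6
```

```bash
python3 - <<'E'
from bench import r,vision;from h import *
s=r.sense();print(s["time"],s["tool_pos"],s["ft_force"],s["finger_gap"])
w=vision.snapshot("wrist");cv2.imwrite("pics/w10.png",w["pixels"][:,:,::-1])
E
```

```text
21.15 [ 550.6418875  -212.2044499   133.83148651] [ 0.09812543  0.21434607 -0.50099548] 79.64262123064191
```

View pics/w10.png

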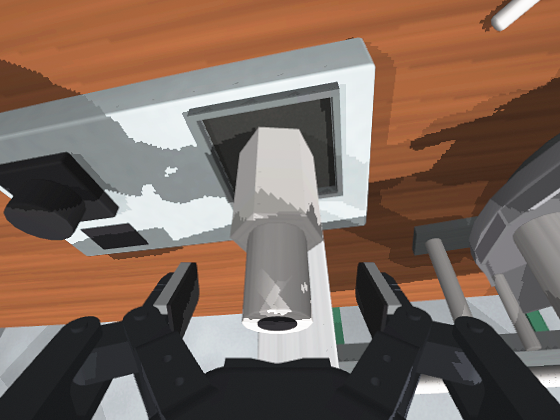

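Call:
{"name": "send_rows", "arguments": {"dp": [[-8,1.5,12],[-20,3.5,31],[-34,6,52],[-48,8.5,75],[-60,-5,105]], "rot": [[0,0,0],[0,0,0],[0,0,0],[0,0,0],[0,0,0]]}}

```text
time: 21.82
tool_pos: [489.9, -216.2, 238.7]
tcp_rot: [147.5, -0.2, 80.1]
ft_force: [0.3, -0.8, 0.3]
finger_gap: 79.9
```

Call:
{"name": "send_rows", "arguments": {"dp": [[0,-45,0],[10,-90,-20],[25,-130,-40],[45,-160,-70],[60,-163,-100]], "rot": [[0.025,0.14,0],[0.05,0.283,0],[0.075,0.425,0],[0.1,0.566,0],[0.1,0.566,0]], "jaw": 0}}

```text
time: 22.45
tool_pos: [552.5, -382.6, 138.2]
tcp_rot: [-179.6, -0.1, 79.9]
ft_force: [-0.7, 0.5, 0.4]
finger_gap: -0.3
```

Call:
{"name": "send_rows", "arguments": {"dp": [[0,0,0],[0,0,0]], "rot": [[0,0,0],[0,0,0]]}}

```text
time: 22.7
tool_pos: [550.7, -380.1, 139.2]
tcp_rot: [-179.7, -0.2, 79.9]
ft_force: [0.4, 0.1, 1.7]
finger_gap: 0.0
```

```bash
python3 - <<'E'
from bench import r,vision;from h import *
s=r.sense();print(s["time"],s["tool_pos"],s["tcp_rot"],s["joint_pos"],s["ft_force"],s["finger_gap"])
w=vision.snapshot("wrist");cv2.imwrite("pics/w11.png",w["pixels"][:,:,::-1])
v=vision.snapshot("scene");cv2.imwrite("pics/s11.png",v["pixels"][:,:,::-1])
T=np.eye(4);T[:3,:3]=cur(s).as_matrix();T[:3,3]=s["tool_pos"];
import pickle;pickle.dump((s,w,T@w["T_tool_cam"],v),open("s11.pkl","wb"))
E
```

```text
22.7 [ 550.66667965 -380.12312242  139.2491289 ] [-179.68603013   -0.19321976   79.91773168] [-3.90146643e+01  2.21482494e+01  7.92684455e+01  1.75356397e-02
  7.89515642e+01 -1.18936341e+02] [0.3693577  0.07398077 1.73755178] 0.021771797689189736
```

View pics/w11.png

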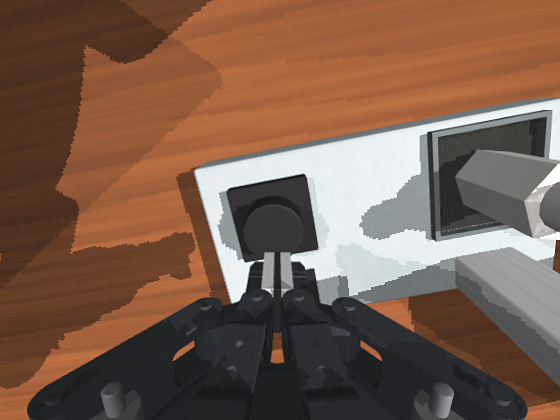

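View pics/s11.png

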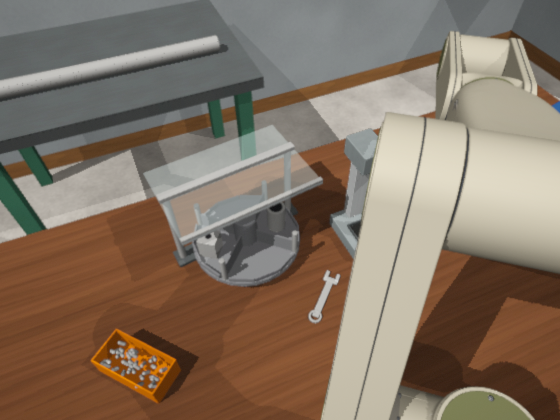

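```bash
python3 - <<'E'
import pickle;from h import *
s,w,T,v=pickle.load(open("s11.pkl","rb"))
print(onplane(w,[(274,224)],76,T));g=w["pixels"].astype(int)
P=cloud(w,T);print(P[220,265:285:5])
E
```

```text
[[ 543.42892034 -380.47557663   76.        ]]
[[ 539.23322516 -385.98885617   76.61045408]
 [ 540.05427045 -382.66376033   75.99350899]
 [ 540.847369   -379.31074732   75.46655741]
 [ 541.2639572  -375.88664444   75.99971349]]
```

Call:
{"name": "send_rows", "arguments": {"dp": [[-1,0,-15],[-2,0,-30],[-2,0,-40],[-2,0,-44],[-2,0,-46]], "rot": [[0,0,0],[0,0,0],[0,0,0],[0,0,0],[0,0,0]]}}

```text
time: 23.42
tool_pos: [548.6, -380.1, 92.4]
tcp_rot: [-179.6, -0.2, 79.9]
ft_force: [0.2, 0.7, -0.0]
finger_gap: -0.2
```

Call:
{"name": "send_rows", "arguments": {"dp": [[0,0,-0.5],[0,0,-1],[0,0,-1.5],[0,0,-2],[0,0,-2.5]], "rot": [[0,0,0],[0,0,0],[0,0,0],[0,0,0],[0,0,0]]}}

```text
time: 24.05
tool_pos: [548.6, -380.2, 90.3]
tcp_rot: [-179.7, -0.2, 79.9]
ft_force: [0.2, -0.2, -1.0]
finger_gap: -0.0
```

Call:
{"name": "send_rows", "arguments": {"dp": [[0,0,-0.5],[0,0,-1],[0,0,-1.5],[0,0,-2],[0,0,-2]], "rot": [[0,0,0],[0,0,0],[0,0,0],[0,0,0],[0,0,0]]}}

```text
time: 24.68
tool_pos: [548.7, -380.2, 88.3]
tcp_rot: [-179.7, -0.2, 79.9]
ft_force: [-0.2, 1.8, 1.8]
finger_gap: -0.3
```

Call:
{"name": "send_rows", "arguments": {"dp": [[0,0,-0.4],[0,0,-0.8],[0,0,-1],[0,0,-1]], "rot": [[0,0,0],[0,0,0],[0,0,0],[0,0,0]]}}

```text
time: 25.18
tool_pos: [548.7, -380.2, 87.3]
tcp_rot: [-179.7, -0.2, 79.9]
ft_force: [-1.0, 0.6, 1.4]
finger_gap: 0.3
```

Call:
{"name": "send_rows", "arguments": {"dp": [[0,0,-0.5],[0,0,-1],[0,0,-1.5],[0,0,-1.5]], "rot": [[0,0,0],[0,0,0],[0,0,0],[0,0,0]]}}

```text
time: 25.68
tool_pos: [548.7, -380.2, 85.8]
tcp_rot: [-179.7, -0.2, 79.9]
ft_force: [-0.1, 0.8, 1.2]
finger_gap: -0.2
```

Call:
{"name": "send_rows", "arguments": {"dp": [[0,0,-0.3],[0,0,-0.6],[0,0,-0.6]], "rot": [[0,0,0],[0,0,0],[0,0,0]]}}

```text
time: 26.05
tool_pos: [548.7, -380.2, 85.2]
tcp_rot: [-179.7, -0.2, 79.9]
ft_force: [0.5, -0.3, 2.4]
finger_gap: -0.1
```

Call:
{"name": "send_rows", "arguments": {"dp": [[0,0,-0.3],[0,0,-0.3]], "rot": [[0,0,0],[0,0,0]]}}

```text
time: 26.3
tool_pos: [548.7, -380.2, 85.1]
tcp_rot: [-179.7, -0.2, 79.9]
ft_force: [-0.8, 0.3, 3.1]
finger_gap: 0.1
```

Call:
{"name": "send_rows", "arguments": {"dp": [[0,0,-0.3],[0,0,-0.3]], "rot": [[0,0,0],[0,0,0]]}}

```text
time: 26.55
tool_pos: [548.7, -380.3, 85.1]
tcp_rot: [-179.7, -0.2, 79.9]
ft_force: [-2.0, 0.4, 6.1]
finger_gap: -0.1
```

The key is stopped firmly at first click with about 5 N. Hold.

Call:
{"name": "send_rows", "arguments": {"dp": [[0,0,0],[0,0,0],[0,0,0]], "rot": [[0,0,0],[0,0,0],[0,0,0]]}}

```text
time: 26.92
tool_pos: [548.8, -380.3, 85.1]
tcp_rot: [-179.7, -0.2, 79.9]
ft_force: [-1.2, 1.2, 5.3]
finger_gap: -0.1
```

Call:
{"name": "send_rows", "arguments": {"dp": [[0,0,0],[0,0,0],[0,0,0]], "rot": [[0,0,0],[0,0,0],[0,0,0]]}}

```text
time: 27.3
tool_pos: [548.7, -380.3, 85.1]
tcp_rot: [-179.7, -0.2, 79.9]
ft_force: [-1.2, 1.2, 5.3]
finger_gap: 0.2
```

Call:
{"name": "send_rows", "arguments": {"dp": [[0,0,0],[0,0,0],[0,0,0],[0,0,0],[0,0,0]], "rot": [[0,0,0],[0,0,0],[0,0,0],[0,0,0],[0,0,0]]}}

```text
time: 27.92
tool_pos: [548.7, -380.2, 85.1]
tcp_rot: [-179.7, -0.2, 79.9]
ft_force: [-1.5, 1.3, 5.7]
finger_gap: -0.4
```

Call:
{"name": "send_rows", "arguments": {"dp": [[0,0,-1],[0,0,-2],[0,0,-3.5],[0,0,-5],[0,0,-6]], "rot": [[0,0,0],[0,0,0],[0,0,0],[0,0,0],[0,0,0]]}}

```text
time: 28.55
tool_pos: [548.8, -380.3, 79.9]
tcp_rot: [-179.7, -0.2, 79.9]
ft_force: [-3.1, 2.0, 11.5]
finger_gap: 0.0
```

Call:
{"name": "send_rows", "arguments": {"dp": [[0,0,-0.5],[0,0,-1],[0,0,-1]], "rot": [[0,0,0],[0,0,0],[0,0,0]]}}

```text
time: 28.92
tool_pos: [548.8, -380.3, 79.0]
tcp_rot: [-179.7, -0.2, 79.9]
ft_force: [-4.7, 3.5, 11.7]
finger_gap: 0.0
```

Call:
{"name": "send_rows", "arguments": {"dp": [[0,0,-0.5],[0,0,-0.8],[0,0,-0.8]], "rot": [[0,0,0],[0,0,0],[0,0,0]]}}

```text
time: 29.3
tool_pos: [548.9, -380.4, 78.8]
tcp_rot: [-179.7, -0.2, 79.9]
ft_force: [-5.8, 5.5, 15.6]
finger_gap: -0.0
```

The key is fully down: 15.6 N is above the 12.6 N end force, and z has stopped 6.3 mm below the click. Release straight up.

Call:
{"name": "send_rows", "arguments": {"dp": [[0,0,0],[0,0,0],[0,0,4],[0,0,9],[0,0,14]], "rot": [[0,0,0],[0,0,0],[0,0,0],[0,0,0],[0,0,0]]}}

```text
time: 29.92
tool_pos: [548.6, -380.2, 90.8]
tcp_rot: [-179.7, -0.2, 79.9]
ft_force: [0.8, -1.2, -0.8]
finger_gap: 0.3
```

Call:
{"name": "send_rows", "arguments": {"dp": [[0,0,15],[0,0,45],[-10,0,90],[-30,0,130],[-60,-20,150]], "rot": [[0,0,0],[0,0,0],[0,0,0],[0,0,0],[0,0,0]]}}

```text
time: 30.55
tool_pos: [489.6, -400.0, 244.8]
tcp_rot: [-179.9, -0.1, 80.0]
ft_force: [0.7, -0.1, -0.8]
finger_gap: -0.4
```

Call:
{"name": "send_rows", "arguments": {"dp": [[-30,-40,0],[-50,-80,0],[-50,-80,0],[-50,-80,0]], "rot": [[0,0,0],[0,0,0],[0,0,0],[0,0,0]]}}

```text
time: 31.05
tool_pos: [438.7, -479.9, 240.9]
tcp_rot: [-179.7, -0.2, 79.9]
ft_force: [-0.1, 0.8, 0.3]
finger_gap: 0.0
```

```bash
python3 - <<'E'
from bench import r,vision;from h import *
s=r.sense();print(s["time"],s["tool_pos"],s["ft_force"])
import pickle;d={}
for n in("scene","top","wrist"):
    v=vision.snapshot(n);d[n]=v
    cv2.imwrite(f"pics/{n}12.png",v["pixels"][:,:,::-1])
a=d["top"]["pixels"][100:260,170:440,::-1]; cv2.imwrite("pics/top12z.png",cv2.resize(a,None,fx=2.95,fy=2.95,interpolation=cv2.INTER_CUBIC))
pickle.dump(d,open("s12.pkl","wb"))
E
```

```text
31.05 [ 438.65398441 -479.90538482  240.87760363] [-0.05263408  0.77767484  0.28917167]
```

View pics/top12z.png

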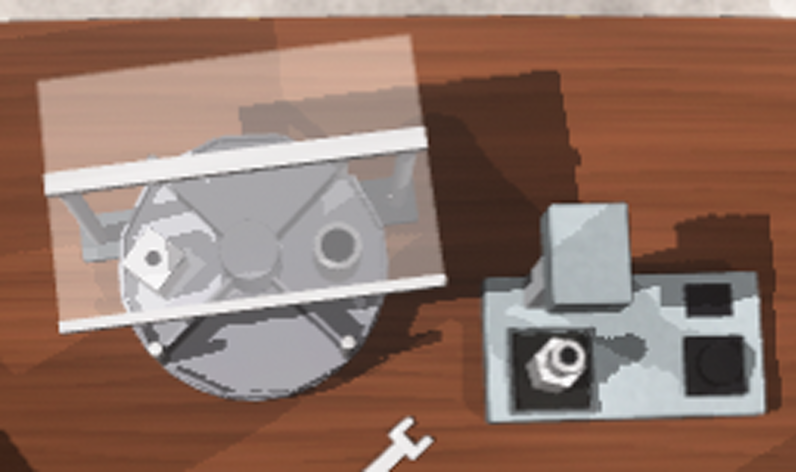

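View pics/scene12.png

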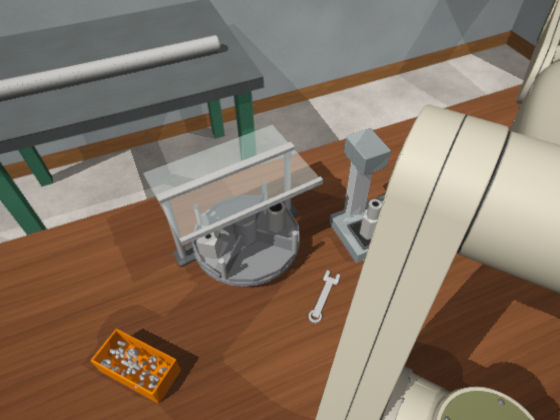

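View pics/wrist12.png

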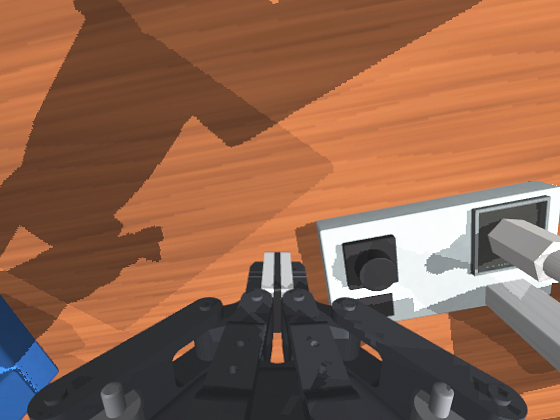

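```bash
python3 - <<'E'
import pickle;from h import *
d=pickle.load(open("s12.pkl","rb"));t=d["top"]
print("pillar top",onplane(t,(170+568.5/2.95-.5,100+355.5/2.95-.5),155).round(1))
P=cloud(t);print("key z",P[222:225,411:415,2].round(1).tolist())
from bench import job;print(job.hand_in())
E
```

```text
pillar top [[ 549.5 -209.4  155. ]]
key z [[75.9, 71.7, 78.5, 72.7], [71.9, 75.8, 72.3, 78.2], [74.0, 76.2, 72.8, 72.0]]
the job is handed in; nothing more can be done
None
```

The pillar is standing upright in the nest, the key has been worked through both stages, and the job was handed in at about 31 s of the 72 s allowed.

**What I did**
- **Carousel:** I turned it about 173° clockwise in two strokes on the rim posts.
- **Pillar:** I gripped it by the neck, leaning the gripper 33° back, and pulled it out from under the guard edge. I lowered it into the nest until the force showed contact, eased the load off and then let go.
- **Key:** I held it at the first click for about 1.5 s at 5 to 6 N. I then pressed it to the end stop, 6.3 mm further at 15.6 N, and let it come back up.

**Last checks**
- **Pillar:** its top measured at (549.5, -209.4), about 2 mm from the nest centre I had measured at (549, -211.5).
- **Key:** it is back up, with noisy depth readings of 72 to 78 mm against the nominal 76 mm.
- **Bystanders:** the tube and block look upright in their compartments. I never touched the bolt bin or the wrench.
- **Gripper:** it is clear of everything.

**What disagreed or went wrong**
- **Wrist camera:** away from contact its x positions read 3 to 7 mm nearer the robot than the other cameras. I relied on the other two cameras, or on measurements at the grasp itself.
- **First approach to the rim post:** it ran into the arm's reach limit at a 35° lean. I redid it at 25°, with nothing touched or moved.
- **Setting the pillar down:** the force peaked at about 10 N for a moment before I eased off.

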